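# Clamp the inline filter onto the vacuum stand

### The job

Fit the inline filter to the vacuum stand: lay it in the stand with its flange against the flange of the port, swing the hinged half of the clamp ring down over both flanges until it is fully shut, then swing the bolt upright into the ear of the ring and fold its cam lever over as far as it goes so that the ring is locked. Leave the other things on the bench where they are.

Things in the scene. Friction and masses are not known exactly. Their poses are not given: they have to be found in the camera images.
- filter: loose steel filter housing lying on the bench, 145 mm long, 0.24 to 0.42 kg. Origin on its axis at mid body, 30 mm above the bench; +y along the axis to the flanged end. Round body, diameter 50 mm, y = -52 to +43 mm (grasp here, across the axis). At the -y end a black hexagonal cap, 60 mm across flats (y = -70 to -52; it keeps it from rolling), and a thin hose nub to y = -85
- filter_face (a point): centre of the filter's flange face, at the filter's y = +60 mm; axes as the filter's. Flange diameter 60 mm, rim 3 to 4 mm thick, back sloping to 8 mm thick at the 40 mm neck (neck y = 46 to 52 mm of the filter)
- vacuum_stand: fixed stand. Origin on the bench under the middle of the clamp ring; +y along the pipe axis to the manifold block (y = 40 to 82 mm, 122 mm tall), +x to the ring's hinge, -x (towards the robot) to the swing bolt. Pipe axis 85 mm above the bench. Seated, the filter's +y is the stand's +y and the filter's origin is within 3 mm of stand (0, -61, 85) mm
- port_face (a point): centre of the port's flange face (diameter 60 mm), on the pipe axis; axes as the stand's. Under it the fixed lower ring half: a trough open to the top, y = +-12.5 mm, outer radius 38, V groove of floor radius 31, lips to radius 25. The port's flange fills the +y half of the groove; the filter's flange enters the -y half from above, face at y = 0 to -2.5 mm; the groove's ends flare
- saddle (a point): middle of the black V saddle, at stand y = -98 mm, 12 mm long along y, at the height where the filter's axis will lie (85 mm above the bench); it carries the filter's round body
- clamp_half (a joint): angle of the upper, hinged half of the clamp ring (rad): 0 fully shut, about 1.5 open (upright on the stand's +x side), stop at 1.75. It closes towards -x, over both flanges. Stiff hinge, 0.09 N m: it stays where it is left and must be pushed right down. It cannot shut unless the filter's flange is down in the groove
- ring_hinge (a point): middle of the hinge pin of the ring, at stand x = +46 mm at the height of the pipe axis; the pin runs along the stand's y
- ear_top (a point): on the hinged half: middle of the flat outer face of its forked ear (26 mm along y, 16 mm the other way, 11 mm slot open to the free end), 91.5 mm from the hinge and 20 mm outside the parting line. Shut, this face looks up, 20 mm above the pipe axis at stand x = -45 mm; open, it looks to the stand's +x. Push the half here
- swing_bolt (a joint): lean of the bolt (rad): 0 upright in the slot of the ear (stop), positive leaning to the stand's -x, stop at 0.7; friction 0.06 N m. It comes upright only with the ring shut and the lever open
- bolt_hinge (a point): pivot of the swing bolt on the lower half, at stand x = -47 mm, 14 mm below the pipe axis; axis along the stand's y
- lever_hinge (a point): pivot of the cam lever at the upper end of the bolt, 46 mm from bolt_hinge
- cam_lever (a joint): angle of the cam lever to the bolt (rad): 0 to 0.12 open, in line with the bolt; it folds towards the stand's +x, over the ring; 1.25 fully over (stop), just past the cam's dead point at 1.13. Friction 0.12 N m: a push to +x on the lever's end first swings the bolt upright, then folds the lever; it stays where it is left
- lever_tip (a point): middle of the free end of the cam lever (black grip 17 mm wide along y, 9 mm thick), 58 mm from lever_hinge
- alcohol_pump: white solvent pump bottle, 66 mm across, 112 mm tall; bystander, origin under its middle
- flux_bottle: small bottle with a needle tip, 36 mm across, 100 mm tall; bystander, origin under its middle
- solder_reel: reel of solder standing on its flange, 57 mm across, 37 mm tall; bystander, origin under its middle
- tape_roll: roll of tape lying flat, 58 mm across, 19 mm tall; bystander, origin under its middle
- tip_tinner: small round tin, 36 mm across, 18 mm tall; bystander, origin under its middle

How it is judged:
By the outcome, as a careful person would: the job done as asked, in the order asked, and still so for the second after the job is handed in, with the robot touching nothing.
It also fails if it takes over 61 s, if anything falls off the work surface, if the arm or the gripper's body presses on something with over 40 N, if the wrist force passes 120 N, or if a joint passes its speed limit or range.

### The arm

A 6-joint arm with a two-finger parallel gripper is mounted at the origin on a cart in front of the work surface, level with it; the furniture and walls round the work are solid. World frame = base frame: x ahead of the robot, y to its left, z up, the work surface at z = 0. Lengths are in mm, angles in degrees, forces in N, time in s.
With the tool pointing down it reaches from about 300 to 850 mm from the base axis. Payload 4.2 kg.
Tool frame: the origin (TCP) lies midway between the tips of the shut fingers; the grasp point (between the pads) lies 19 mm behind it; z points along the fingers, y is the line along which they close (so a half turn about z gives the same grasp; the last joint's range is limited). The gripper opens to 91 mm and grips with 3 to 60 N. Pads are 32 mm wide; open, the fingers measure 118 mm over their backs; the gripper's body (76 mm by 178 mm) begins 60 mm behind the grasp point.
Start: joints at [-75.057, 18.312, 89.639, -0, 72.044, -1.146], TCP at [159.349, -552.495, 213.976] pointing down, gripper open.
Joint ranges: [-177.97, 177.97], [-48.28, 115.42], [12.27, 149.76], [-77.06, 257.06], [2.81, 150.46], [-146.56, 146.56]. Speed limits (degrees/s): [147.25, 147.25, 180, 180, 180, 180].

### API

Orientations are given as [roll, pitch, yaw] about the fixed x, y, z axes, in that order (R = Rz(yaw) Ry(pitch) Rx(roll)).
In Python, from workcell import env gives the robot as it stands.
- The arm moves only by the tool pendant, called as name(argument=value, ...), one argument or row to a line, values as JSON. Schema: {"type":"object","properties":{"deltas":{"type":"array","items":{"type":"array","items":{"type":"array","items":{"type":"number"},"minItems":6,"maxItems":6},"minItems":1,"maxItems":8},"minItems":1,"maxItems":1},"jaw":{"type":"number"},"grip_n":{"type":"number"},"only":{"type":"string"},"quiet":{"type":"boolean"},"lines":{"type":"string"}},"required":["deltas"],"additionalProperties":false}. deltas is a list that holds a single list of rows (three levels of brackets), with 1 to 8 rows, each of 6 numbers: dx, dy, dz in shares of the most that a row can go, 1 being 50 mm, then a rotation vector rx, ry, rz in units of 2 degrees; each row shifts and turns the commanded pose from where the row before left it, along the tool's axes as they then stand; what a row does not reach is not made up. A row lasts 1/10 s, in which the tool goes at most 50 mm and 8.59 degrees, less where a joint would pass 70% of its speed; a pose out of reach is approached as far as the arm can. jaw is the finger opening in mm, set as the call begins (left out keeps the last). The fingers move at their own pace and stop on an object; grip_n is the grip in N (left out, the last holds). Time passes only in rows, so rows that do not move let the fingers close. The tool returns the time, the measured TCP pose, the force, the opening and the grip force at its end. only (a regular expression) keeps the lines of the reply that match it, lines (a string "A,B") keeps lines A to B, and quiet returns only ok. Input that does not fit is refused with a message, and nothing moves.
- env.state(): the state, without advancing time (a new reading comes with each control period).
- env.grab_frame(name): name is "side" or "top" or "wrist"; returns the picture (480x640x3 uint8, blue, green, red); there is no depth.
- env.camera_model(name): a dict with "fx", "fy", "cx", "cy" (pixels), "D" ([k1, k2, p1, p2, k3] as OpenCV has them; the pictures are not rectified), "T" (4x4, takes a point from camera to world coordinates). Camera axes: x right, y up, looking along -z (the intrinsics and any distortion apply to the point x, -y, -z); pixel columns grow to the right and rows downward; lengths in mm; the calibration is good to about 2 mm. A picture is of the moment at which its call begins: read the wrist's pose just before it. camera_model takes no time and is no camera call; for the wrist camera it gives the pose at the moment of the call.
- env.job_done(): hands the job in; it is judged then, once.
The state is a dict: "time_s": time; "qpos": joint angles; "qvel": joint speeds; "effort": joint torques, N m; "ee_pos": TCP position; "ee_rot": TCP orientation; "force": force on the tool from outside, world axes, zero at the start; "torque": the same for the moment, N m; "gripper_width": finger opening in mm; "gripper_force": force on a finger pad.
Only numpy, scipy, OpenCV 4.12 (cv2) and the standard library are available. Lean on these libraries where they do the work, as an engineer would, in place of code of your own. Each camera call takes 0.05 s, during which the arm holds its last target. There are 200 camera calls.

## Working session

There is one attempt and no reset: what is moved stays moved. The work goes in short steps, Python scripts to look and compute and a tool call to move; the robot and the scene stay as the last step left them, time stands still between calls to the robot, and variables do not carry over. Pictures are saved under pics/ and viewed, at most 10 in all, crops included, and the job is handed in when it is done.

```bash
ls; mkdir -p pics; python3 - <<'E'
from workcell import env
import cv2,numpy as np
for n in("side","top"):
    cv2.imwrite(f"pics/{n}0.png",env.grab_frame(n))
    m=env.camera_model(n);print(n,m["fx"],m["fy"],m["cx"],m["cy"],m["D"]);print(np.round(m["T"],3))
m=env.camera_model("wrist");print(m["fx"],m["D"],np.round(m["T"],3))
print(env.state())
E
```

```text
pics
workcell.py
side 598.5686314726286 598.5686314726286 319.2534126588532 237.69134368873398 [-0.06291463  0.          0.          0.          0.        ]
[[ 8.410000e-01  3.380000e-01 -4.220000e-01  6.822100e+01]
 [-5.400000e-01  5.450000e-01 -6.410000e-01 -1.004467e+03]
 [ 1.400000e-02  7.670000e-01  6.410000e-01  7.991760e+02]
 [ 0.000000e+00  0.000000e+00  0.000000e+00  1.000000e+00]]
top 529.7135963937815 529.7135963937815 315.65751522386256 231.1519070330941 [-0.12427801  0.          0.          0.          0.        ]
[[-5.000000e-03  9.830000e-01 -1.850000e-01  3.605740e+02]
 [-1.000000e+00 -6.000000e-03 -6.000000e-03 -3.302520e+02]
 [-7.000000e-03  1.840000e-01  9.830000e-01  1.036251e+03]
 [ 0.000000e+00  0.000000e+00  0.000000e+00  1.000000e+00]]
396.3376317906268 [-0.00864762  0.          0.          0.          0.        ] [[ 2.78000e-01  9.24000e-01  2.64000e-01  2.34468e+02]
 [-9.61000e-01  2.68000e-01  7.40000e-02 -5.30256e+02]
 [-2.00000e-03 -2.74000e-01  9.62000e-01  3.84121e+02]
 [ 0.00000e+00  0.00000e+00  0.00000e+00  1.00000e+00]]
{'time_s': 0.1, 'qpos': array([-7.50555474e+01,  1.83464350e+01,  8.96979434e+01,  1.02442699e-03,
        7.20428161e+01, -1.14730209e+00]), 'qvel': array([ 0.12705981, -0.1545473 , -0.14589822, -0.04354911, -0.05317961,
       -0.07178266]), 'effort': array([ 5.29760346e-04, -4.13332236e+01, -2.32510060e+01,  7.29946489e-02,
        4.22694243e-02, -5.28780561e-05]), 'ee_pos': array([ 159.25714763, -552.05291685,  213.2297925 ]), 'ee_rot': array([-1.79912842e+02, -2.71972955e-03,  1.60914360e+01]), 'force': array([ 0.18997414, -0.30854709,  0.69426173]), 'torque': array([-0.03312176, -0.00189835,  0.01720852]), 'gripper_force': 0.0, 'gripper_width': 91.10437475868014}
```
View pics/side0.png

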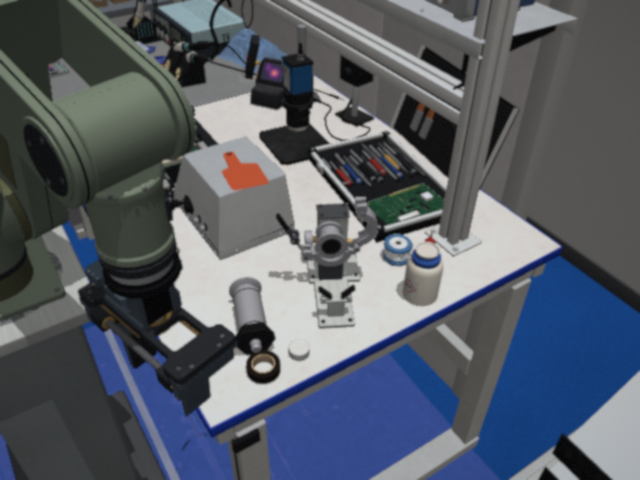

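View pics/top0.png

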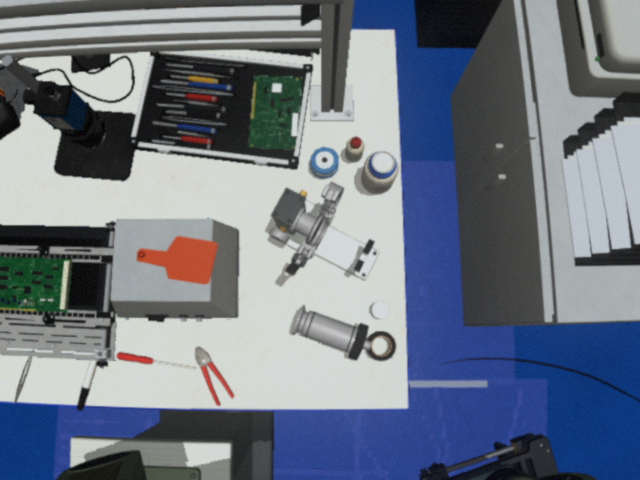

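The side view shows the filter from flange (244,287) to cap (256,338), the stand with its port at (331,247) and saddle at (335,293), and the open half near (365,215). The top view shows the filter from (297,318) to (357,342), the saddle at (367,258), the manifold at (288,210) and the lever at (288,272). I'll enlarge both.

```bash
python3 - <<'E'
import cv2
t=cv2.imread("pics/top0.png")[170:370,250:410];s=cv2.imread("pics/side0.png")[185:385,220:380]
cv2.imwrite("pics/zt.png",cv2.resize(t,None,fx=3,fy=3,interpolation=2)[:600])
cv2.imwrite("pics/zs.png",cv2.resize(s,None,fx=3,fy=3,interpolation=2)[:600])
import numpy as np
cv2.imwrite("pics/z.png",np.hstack([cv2.resize(t,(400,500),interpolation=2),cv2.resize(s,(400,500),interpolation=2)]))
E
```

View pics/z.png

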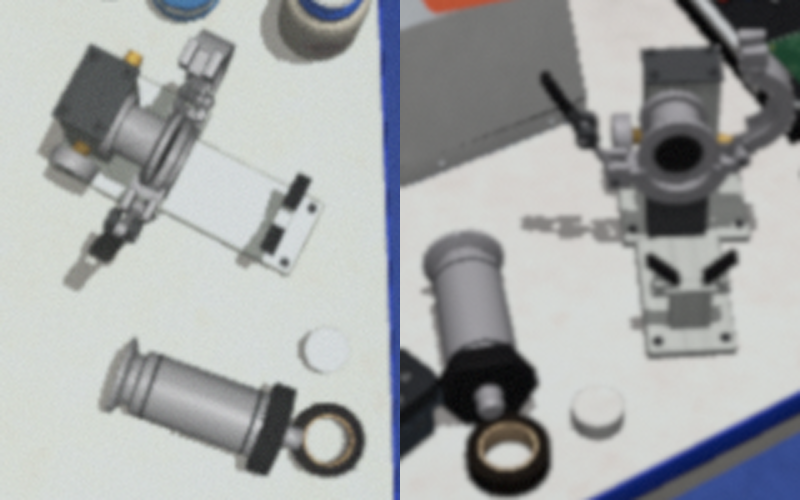

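The zoom (2.5x) shows the filter flange face in the top crop around (120,375) and the cap at (270,428). The saddle blocks are at (300,190) and (272,238), the manifold top spans (52..148, 45..150), and the lever tip is at (103,248). The ring half is open and the bolt leans out. I'll get rough positions next.

```bash
cat > h.py <<'E'
import cv2,numpy as np
def ray(m,uv):
    K=np.array([[m["fx"],0,m["cx"]],[0,m["fy"],m["cy"]],[0,0,1]])
    p=cv2.undistortPoints(np.array([[uv]],float),K,np.array(m["D"],float))[0,0]
    T=np.array(m["T"]);d=T[:3,:3]@[p[0],-p[1],-1];return T[:3,3],d/np.linalg.norm(d)
def plane(m,uv,z):
    o,d=ray(m,uv);return o+d*(z-o[2])/d[2]
def tri(*mu):
    A=np.zeros((3,3));b=np.zeros(3);L=[]
    for m,uv in mu:
        o,d=ray(m,uv);P=np.eye(3)-np.outer(d,d);A+=P;b+=P@o;L.append((o,P))
    x=np.linalg.solve(A,b);return np.round(x,1),round(max(np.linalg.norm(P@(x-o)) for o,P in L),1)
def proj(m,X):
    T=np.array(m["T"]);K=np.array([[m["fx"],0,m["cx"]],[0,m["fy"],m["cy"]],[0,0,1]])
    c=T[:3,:3].T@(np.array(X,float)-T[:3,3]);c=np.array([c[0],-c[1],-c[2]])
    return cv2.projectPoints(c.reshape(1,1,3),np.zeros(3),np.zeros(3),K,np.array(m["D"],float))[0].ravel()
E
python3 - <<'E'
from h import *
from workcell import env
t=env.camera_model("top");s=env.camera_model("side")
Z=lambda x,y:(250+x/2.5,170+y/2.5); S=lambda x,y:(220+(x-400)/2.5,185+y/2.5)
for n,a,b in [("levertip",(103,250),(547,78)),("saddleA",(299,190),(722,264)),("saddleB",(272,238),(662,268)),("eartop",(205,55),(752,40)),
 ("man+x-y?",(148,78),(722,75)),("man-x-y",(108,150),(643,78)),("man back R",(95,45),(720,50)),("man back L",(52,118),(644,52)),("tinner",(325,350),(598,400)),("cap",(272,428),(488,370))]:
    print(n,*tri((t,Z(*a)),(s,S(*b))))
for n,a,z in [("filter flange",(120,375),30),("neck",(148,383),30),("body end",(245,420),30),("cap",(270,428),30)]: print(n,np.round(plane(t,Z(*a),z),1))
E
```

```text
levertip [ 459.  -283.7  163.8] 0.3
saddleA [ 513.4 -423.5   72.3] 0.3
saddleB [ 478.  -402.9   69.8] 0.0
eartop [ 583.7 -351.6  191. ] 1.1
man+x-y? [ 584.7 -314.1  134.9] 1.5
man-x-y [ 533.9 -286.3  134.5] 1.9
man back R [ 611.3 -275.7  122.8] 0.6
man back L [ 560.  -246.2  122. ] 2.4
tinner [ 398.7 -445.7   23.8] 1.3
cap [ 340.8 -402.6   47.1] 1.0
filter flange [ 379.7 -289.7   30. ]
neck [ 373.6 -310.8   30. ]
body end [ 345.7 -383.3   30. ]
cap [ 339.6 -401.9   30. ]
```

The rows are not in the units I measure in: shifts go in shares of 50 mm and turns go in units of 2 degrees. I convert before sending: 36 mm is 0.72, -20 mm is -0.4.

pendant(
  deltas=[
    [[0.72,-0.4,0,0,0,0],[0.72,-0.4,0,0,0,0],[0.72,-0.4,0,0,0,0],[0.72,-0.4,0,0,0,0],[0.72,-0.4,0,0,0,0],[0.72,-0.4,0,0,0,0],[0.66,-0.44,0,0,0,0]],
  ],
  jaw=91,
)

```text
time_s: 0.8
ee_pos: [360.3, -345.6, 213.7]
ee_rot: [-180.0, 0.0, 16.1]
force: [0.3, 0.1, -0.1]
gripper_width: 91.0
gripper_force: 0.0
```

pendant(
  deltas=[
    [[0,0,0,0,0,-3.875],[0,0,0,0,0,-3.875],[0,0,0,0,0,-3.875],[0,0,0,0,0,-3.875],[0,0,0,0,0,-3.875],[0,0,0,0,0,-3.875],[0,0,0,0,0,-3.75],[0,0,0,0,0,0]],
  ],
)

```text
time_s: 1.6
ee_pos: [359.0, -346.8, 213.6]
ee_rot: [-180.0, -0.0, 70.1]
force: [-0.4, 0.0, -0.0]
gripper_width: 90.8
gripper_force: 0.0
```

```bash
python3 - <<'E'
from workcell import env
import cv2,pickle
m=env.camera_model("wrist");cv2.imwrite("pics/w1.png",env.grab_frame("wrist"));pickle.dump(m,open("w1.pkl","wb"))
E
```

```text
(no output)
```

View pics/w1.png

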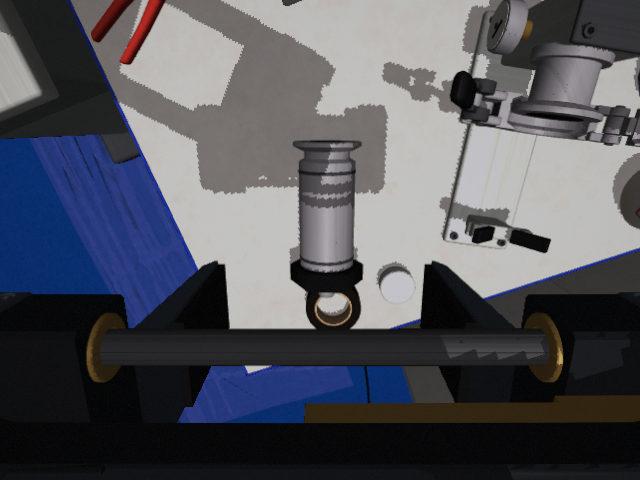

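The wrist view is nearly aligned with the filter. The flange rim runs from (293,146) to (361,146), the body edges are at x≈300 and 354, and the cap is at (327,272). The saddle blocks are at (483,235) and (530,241), and the port flange is near (548,115).

```bash
python3 - <<'E'
from h import *
import pickle
from workcell import env
t=env.camera_model("top");s=env.camera_model("side");w=pickle.load(open("w1.pkl","rb"))
Z=lambda x,y:(250+x/2.5,170+y/2.5); S=lambda x,y:(220+(x-400)/2.5,185+y/2.5)
print("rim L/R tri", tri((w,(293,146)),(t,Z(108,410))),tri((w,(361,146)),(t,Z(133,341))))
print("body/cap joint L,R", tri((w,(298,262)),(t,Z(240,446))),tri((w,(356,262)),(t,Z(256,391))))
a=(plane(w,(293,146),30)+plane(w,(361,146),30))/2
print("rim",plane(w,(293,146),30),plane(w,(361,146),30),a)
for r,l,x in[(180,300,354.5),(230,300,354.5),(262,300.5,354.5)]:
    print(r,np.round((plane(w,(l,r),30)+plane(w,(x,r),30))/2,1),np.linalg.norm(plane(w,(l,r),30)-plane(w,(x,r),30)))
print("saddle blocks",tri((w,(483,233)),(t,Z(272,238)),(s,S(662,268))),tri((w,(530,241)),(t,Z(299,190)),(s,S(722,264))))
print("lever tip",tri((w,(461,92)),(t,Z(103,250)),(s,S(547,78))))
E
```

```text
rim L/R tri (array([ 353.8, -280.9,   28.8]), np.float64(0.3)) (array([ 406.2, -299.8,   53.8]), np.float64(2.2))
body/cap joint L,R (array([ 325.5, -377.3,   50.8]), np.float64(2.0)) (array([ 369.8, -390.6,   58.6]), np.float64(2.9))
rim [ 354.09605394 -281.0501866    30.        ] [ 409.94196755 -301.25702976   30.        ] [ 382.01901074 -291.15360818   30.        ]
180 [ 372.2 -319.1   30. ] 48.69758011908245
230 [ 356.5 -362.6   30. ] 50.42235464338947
262 [ 346.2 -392.2   30. ] 51.125902244868044
saddle blocks (array([ 479.4, -401.3,   67.2]), np.float64(2.1)) (array([ 514.9, -421.4,   68.6]), np.float64(2.6))
lever tip (array([ 459.3, -283. ,  163.1]), np.float64(0.8))
```

pendant(
  deltas=[
    [[-0.08,0.06,0.6,0,0,0],[0,0,0.8,0,0,0],[0,0,0.8,0,0,0],[0,0,0.8,0,0,0],[0,0,0.6,0,0,0],[0,0,0.43,0,0,0],[0,0,0,0,0,0]],
  ],
)

```text
time_s: 2.35
ee_pos: [359.0, -350.1, 9.8]
ee_rot: [-179.6, -0.2, 70.0]
force: [-0.5, 0.3, 0.7]
gripper_width: 91.5
gripper_force: 0.0
```

pendant(
  deltas=[
    [[0,0,0,0,0,0],[0,0,0,0,0,0],[0,0,0,0,0,0],[0,0,0,0,0,0],[0,0,0,0,0,0],[0,0,0,0,0,0],[0,0,0,0,0,0]],
  ],
  jaw=40,
  grip_n=35,
)

```text
time_s: 3.05
ee_pos: [360.5, -351.7, 12.9]
ee_rot: [-180.0, -0.0, 70.1]
force: [-2.4, 2.0, 5.1]
gripper_width: 48.8
gripper_force: 35.0
```

Converted, -30 mm is -0.6, -40 mm is -0.8.

pendant(
  deltas=[
    [[0,0,-0.5,0,0,0],[0,0,-0.6,0,0,0],[0,0,-0.7,0,0,0],[0,0,-0.8,0,0,0],[0,0,-0.4,0,0,0],[0,0,0,0,0,0]],
  ],
)

```text
time_s: 3.65
ee_pos: [362.1, -353.2, 164.9]
ee_rot: [179.7, 0.2, 70.1]
force: [0.2, 0.3, -3.1]
gripper_width: 48.9
gripper_force: 35.0
```

pendant(
  deltas=[
    [[-0.2,0.56,0,0,0,0],[-0.2,0.56,0,0,0,0],[-0.2,0.56,0,0,0,0],[-0.2,0.56,0,0,0,0],[-0.22,0.58,0,0,0,0],[0,0,0,0,0,2.75],[0,0,0,0,0,2.75],[0,0,0,0,0,0]],
  ],
)

```text
time_s: 4.45
ee_pos: [475.2, -447.0, 159.1]
ee_rot: [-179.7, -0.1, 59.1]
force: [-0.1, -0.3, -3.2]
gripper_width: 49.0
gripper_force: 35.0
```

```bash
python3 - <<'E'
from workcell import env
import cv2,pickle
m=env.camera_model("wrist");cv2.imwrite("pics/w2.png",env.grab_frame("wrist"));pickle.dump(m,open("w2.pkl","wb"))
print(env.state()["ee_pos"],env.state()["ee_rot"])
E
```

```text
[ 475.16977563 -447.08544488  159.72865838] [-1.79761956e+02 -5.34778770e-02  5.91994783e+01]
```

View pics/w2.png

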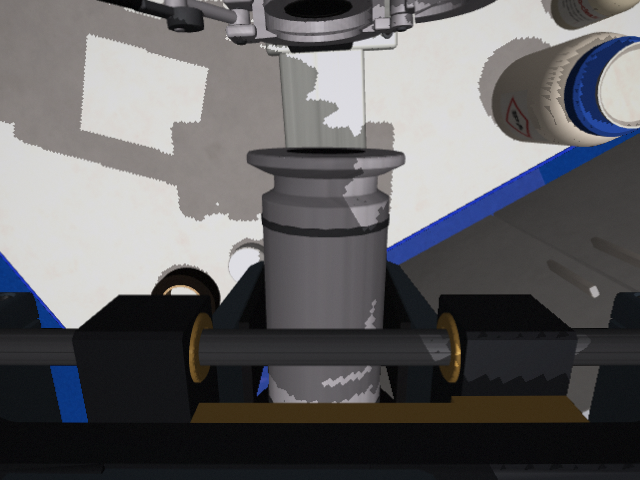

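The filter flange rim runs from (247,158) to (405,158), nearly in line with the base plate (x 279..366 at row 52) and the port ring at the top edge (about 264..372, row 15). I'll enlarge the port from this picture and the first wrist picture for exact alignment.

```bash
python3 - <<'E'
import cv2,numpy as np
a=cv2.resize(cv2.imread("pics/w2.png")[0:75,200:400],(800,300),interpolation=2)
b=cv2.resize(cv2.imread("pics/w1.png")[40:145,450:640],(543,300),interpolation=2)
b=cv2.copyMakeBorder(b,0,0,0,257,0)
cv2.imwrite("pics/z2.png",np.vstack([a,b]))
E
```

```text
(no output)
```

View pics/z2.png

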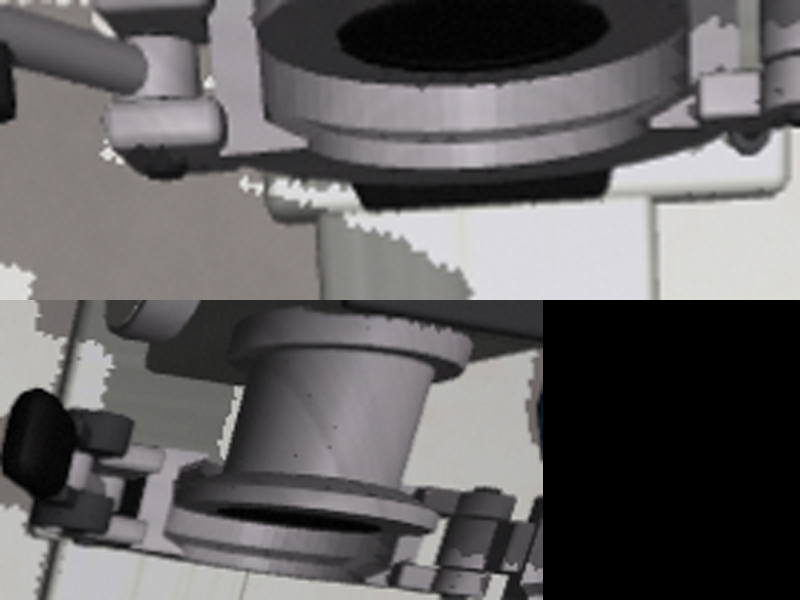

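The port bore in w2 spans x≈284.5..352.5 around row 6.5. In w1 the port flange rim's extremes are (510,106.5) and (603,117), and the plate edges in w2 are clear.

```bash
python3 - <<'E'
from h import *
import pickle
from workcell import env
t=env.camera_model("top");s=env.camera_model("side");w=pickle.load(open("w1.pkl","rb"));v=pickle.load(open("w2.pkl","rb"))
Z=lambda x,y:(250+x/2.5,170+y/2.5); S=lambda x,y:(220+(x-400)/2.5,185+y/2.5)
L,R=plane(w,(510.2,106.5),85),plane(w,(603,117),85);print("rim w1",L,R,(L+R)/2,np.linalg.norm(L-R),np.degrees(np.arctan2(*(R-L)[1::-1])))
L,R=plane(v,(284.5,6.5),85),plane(v,(352.5,6.5),85);print("bore w2",L,R,(L+R)/2,np.linalg.norm(L-R))
print("bore side/w2",tri((v,(318.5,6.5)),(s,S(678,155))))
h=8
for n,(a,b) in {"plateL":((280,60),(289,148)),"plateR":((365,60),(364.5,148))}.items():
    A,B=plane(v,a,h),plane(v,b,h);print(n,A,B,np.degrees(np.arctan2(-(A-B)[0],(A-B)[1])))
st=env.state();print(st["ee_pos"])
zf=st["ee_pos"][2]+19-0
for z in(zf,zf-3):
    L,R=plane(v,(247.5,158),z),plane(v,(405,158),z);print("flange",z,L,R,(L+R)/2,np.linalg.norm(L-R),np.degrees(np.arctan2(*(R-L)[1::-1])))
# body edges on axis height
for r,l,x in[(235,263,387),(300,264.5,386)]: print("body",(plane(v,(l,r),zf)+plane(v,(x,r),zf))/2)
E
```

```text
rim w1 [ 516.16372363 -307.05837327   85.        ] [ 578.23311247 -337.01811601   85.        ] [ 547.19841805 -322.03824464   85.        ] 68.921659987801 -25.76574176425707
bore w2 [ 528.75063887 -314.34470604   85.        ] [ 561.02663404 -333.706247     85.        ] [ 544.88863645 -324.02547652   85.        ] 37.63786833622457
bore side/w2 (array([ 544.5, -323.2,   83.4]), np.float64(0.7))
plateL [ 510.41679433 -322.23694507    8.        ] [ 481.70457372 -380.47306914    8.        ] -26.244730980229484
plateR [ 565.19778305 -355.04469971    8.        ] [ 533.20648749 -411.23477764    8.        ] -29.65461830973628
[ 475.16977563 -447.08544488  159.72865838]
flange 178.72865837623374 [ 484.70396248 -375.65552137  178.72865838] [ 535.5509456  -406.01718702  178.72865838] [ 510.12745404 -390.83635419  178.72865838] 59.222009700658305 -30.842199589339685
flange 175.72865837623374 [ 484.07619575 -375.55663585  175.72865838] [ 535.93081173 -406.51997756  175.72865838] [ 510.00350374 -391.0383067   175.72865838] 60.39561017836836 -30.842199589339668
body [ 494.3281634  -416.39909487  178.72865838]
body [ 480.03740834 -440.53407941  178.72865838]
```

Converted, 25 mm is 0.5, -2 mm is -0.04, -1 degrees is -0.5.

pendant(
  deltas=[
    [[0,0,0,0,0,-0.5],[0.4,-0.04,0,0,0,0],[0.5,0,0,0,0,0],[0.48,0,0.2,0,0,0],[0,0,0.3,0,0,0],[0,0,0,0,0,0],[0,0,0,0,0,0]],
  ],
)

```text
time_s: 5.2
ee_pos: [508.6, -386.4, 137.5]
ee_rot: [-180.0, -0.0, 60.1]
force: [-0.2, 0.2, -2.6]
gripper_width: 48.9
gripper_force: 35.0
```

```bash
python3 - <<'E'
from workcell import env
import cv2,pickle,numpy as np
m=env.camera_model("wrist");a=env.grab_frame("wrist");pickle.dump(m,open("w3.pkl","wb"));s=env.grab_frame("side")
cv2.imwrite("pics/w3.png",a);cv2.imwrite("pics/s3.png",s)
cv2.imwrite("pics/z3.png",np.hstack([cv2.resize(a[:320,160:480],(400,400)),cv2.resize(s[180:340,250:410],(400,400),interpolation=2)]))
print(env.state()["ee_pos"],env.state()["ee_rot"])
E
```

```text
[ 508.85658602 -387.40161548  138.31867735] [1.79909282e+02 1.41269234e-02 6.00853083e+01]
```

View pics/z3.png

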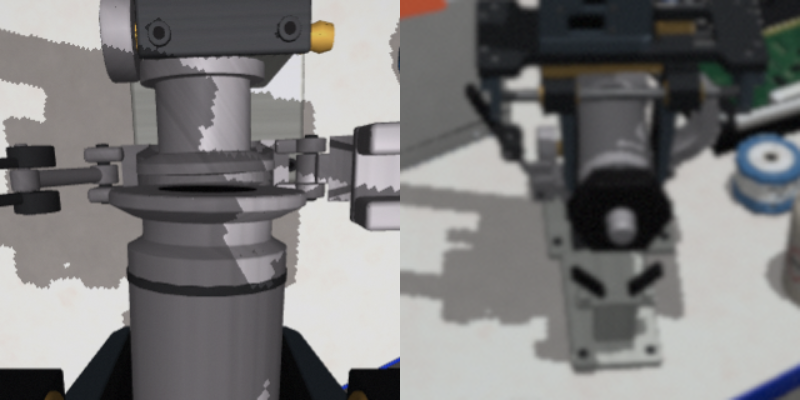

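The left crop (1.25x, offset 160) shows the port pipe edges at x≈156..250 (y 95), the port flange rim at about 137..275 (y 155), and the filter's flange rim at 107..308 (y 197). The filter is above and just in front of the port.

```bash
python3 - <<'E'
from h import *
import pickle
v=pickle.load(open("w3.pkl","rb"))
C=lambda x,y:(160+x/1.25,y/1.25)
def mid(a,b,z,n):
    L,R=plane(v,C(*a),z),plane(v,C(*b),z);m=(L+R)/2;print(n,np.round(m,1),"w",round(np.linalg.norm(L-R),1));return m
p1=mid((156,90),(251,90),85,"pipe far");p2=mid((155,140),(250,140),85,"pipe near")
r=mid((136,157),(275,157),85,"port rim")
f=mid((106,198),(308,198),138.3+19,"filter rim")
b=mid((129,280),(285,278),138.3+19,"body")
b2=mid((131,335),(284,335),138.3+19,"body2")
ang=lambda d:np.degrees(np.arctan2(-d[0],d[1]))
print("yaw pipe",ang(p1-p2),"filter",ang(f-b2),ang(b-b2))
A,B=plane(v,C(140,84),110),plane(v,C(264,82),110)
L,R=plane(v,C(138,55),110),plane(v,C(312,51),110);print("manifold edge",L,R,np.degrees(np.arctan2(*(R-L)[1::-1])),np.linalg.norm(R-L))
y=np.array([.497,.868]);x=np.array([.868,-.497])
for n,q in(("pipe",p2),("rim",r)): print(n,"rel filter rim: along",(q-f)[:2]@y,"lateral",(q-f)[:2]@x)
E
```

```text
pipe far [ 560.3 -295.3   85. ] w 39.9
pipe near [ 550.  -312.5   85. ] w 40.9
port rim [ 547.6 -319.3   85. ] w 60.4
filter rim [ 542.2 -329.6  157.3] w 60.7
body [ 529.8 -351.4  157.3] w 49.0
body2 [ 520.6 -367.7  157.3] w 49.6
yaw pipe -31.113705498754673 filter -29.5599647231069 -29.235306699680457
manifold edge [ 544.09333845 -275.61928202  110.        ] [ 600.02654256 -306.13111818  110.        ] -28.61268257613358 63.714170072536476
pipe rel filter rim: along 18.733718071705635 lateral -1.7850021155359108
rim rel filter rim: along 11.678221355654559 lateral -0.49815073970221707
```

pendant(
  deltas=[
    [[0,-0.02,0.2,0,0,0],[0,0,0.3,0,0,0],[0,0,0.26,0,0,0],[0,0,0,0,0,0],[0,0,0,0,0,0]],
  ],
)

```text
time_s: 5.8
ee_pos: [507.6, -386.6, 99.2]
ee_rot: [-180.0, -0.0, 60.1]
force: [0.3, -0.2, -3.3]
gripper_width: 48.9
gripper_force: 35.0
```

pendant(
  deltas=[
    [[0.02,0,0,0,0,0],[0,0,0,0,0,0],[0.02,0,0,0,0,0],[0,0,0,0,0,0]],
  ],
)

```text
time_s: 6.2
ee_pos: [508.9, -384.7, 99.8]
ee_rot: [180.0, 0.0, 60.1]
force: [0.3, -0.3, -3.3]
gripper_width: 49.0
gripper_force: 35.0
```

pendant(
  deltas=[
    [[0.02,0,0,0,0,0],[0,0,0,0,0,0],[0.02,0,0,0,0,0],[0,0,0,0,0,0]],
  ],
)

```text
time_s: 6.6
ee_pos: [509.3, -384.2, 99.8]
ee_rot: [180.0, 0.1, 60.1]
force: [-2.3, -4.6, -1.6]
gripper_width: 48.8
gripper_force: 35.0
```

Converted, 5 mm is 0.1, -1.5 mm is -0.03.

pendant(
  deltas=[
    [[-0.03,0,0,0,0,0],[0,0,0.1,0,0,0],[0,0,0.1,0,0,0],[0,0,0.1,0,0,0],[0,0,0,0,0,0],[0,0,0,0,0,0]],
  ],
)

```text
time_s: 7.2
ee_pos: [508.6, -384.1, 83.8]
ee_rot: [-179.9, -0.0, 60.1]
force: [-1.6, -1.9, -4.2]
gripper_width: 48.9
gripper_force: 35.0
```

pendant(
  deltas=[
    [[0,0,0.06,0,0,0],[0,0,0.06,0,0,0],[0,0,0.04,0,0,0],[0,0,0,0,0,0]],
  ],
)

```text
time_s: 7.6
ee_pos: [509.0, -384.4, 76.2]
ee_rot: [-180.0, 0.0, 60.1]
force: [-0.9, -2.7, -2.9]
gripper_width: 48.8
gripper_force: 35.0
```

pendant(
  deltas=[
    [[0,0,0.04,0,0,0],[0,0,0.04,0,0,0],[0,0,0,0,0,0]],
  ],
)

```text
time_s: 7.9
ee_pos: [508.9, -384.3, 72.2]
ee_rot: [-180.0, 0.0, 60.1]
force: [-0.2, -2.3, -2.9]
gripper_width: 48.9
gripper_force: 35.0
```

Converted, 1.5 mm is 0.03.

pendant(
  deltas=[
    [[0,0,0.03,0,0,0],[0,0,0,0,0,0],[0,0,0.03,0,0,0],[0,0,0,0,0,0]],
  ],
)

```text
time_s: 8.3
ee_pos: [509.9, -384.9, 70.2]
ee_rot: [179.8, 0.0, 60.1]
force: [1.5, -2.7, 0.5]
gripper_width: 48.9
gripper_force: 35.0
```

pendant(
  deltas=[
    [[0,0,0.02,0,0,0],[0,0,0,0,0,0],[0,0,0.02,0,0,0],[0,0,0,0,0,0]],
  ],
)

```text
time_s: 8.7
ee_pos: [510.5, -385.2, 69.1]
ee_rot: [179.7, 0.0, 60.1]
force: [2.2, -2.1, 7.2]
gripper_width: 48.7
gripper_force: 35.0
```

Converted, 1 mm is 0.02.

pendant(
  deltas=[
    [[0,0,0,0,0,0],[0,0,0,0,0,0],[0,0,0.02,0,0,0],[0,0,0,0,0,0]],
  ],
  jaw=40,
  grip_n=6,
)

```text
time_s: 9.1
ee_pos: [510.9, -384.6, 67.1]
ee_rot: [179.8, -0.1, 60.1]
force: [6.3, -1.5, 3.3]
gripper_width: 49.6
gripper_force: 6.0
```

pendant(
  deltas=[
    [[0,0,0,0,0,0],[0,0,0,0,0,0],[0,0,0,0,0,0]],
  ],
  jaw=66,
)

```text
time_s: 9.4
ee_pos: [507.5, -383.2, 65.4]
ee_rot: [-179.8, -0.0, 60.1]
force: [-0.2, -0.5, -0.6]
gripper_width: 65.6
gripper_force: 0.0
```

```bash
python3 - <<'E'
from workcell import env
import cv2,pickle,numpy as np
m=env.camera_model("wrist");a=env.grab_frame("wrist");pickle.dump(m,open("w4.pkl","wb"));s=env.grab_frame("side")
cv2.imwrite("pics/w4.png",a);cv2.imwrite("pics/s4.png",s)
cv2.imwrite("pics/z4.png",np.hstack([cv2.resize(a[:320,160:480],(500,500)),cv2.resize(s[180:340,270:366],(300,500),interpolation=2)]))
print(env.state()["ee_pos"],env.state()["ee_rot"])
E
```

```text
[ 507.98345865 -383.69119563   65.69818414] [-1.79843182e+02 -1.83690728e-02  6.00739322e+01]
```

View pics/z4.png

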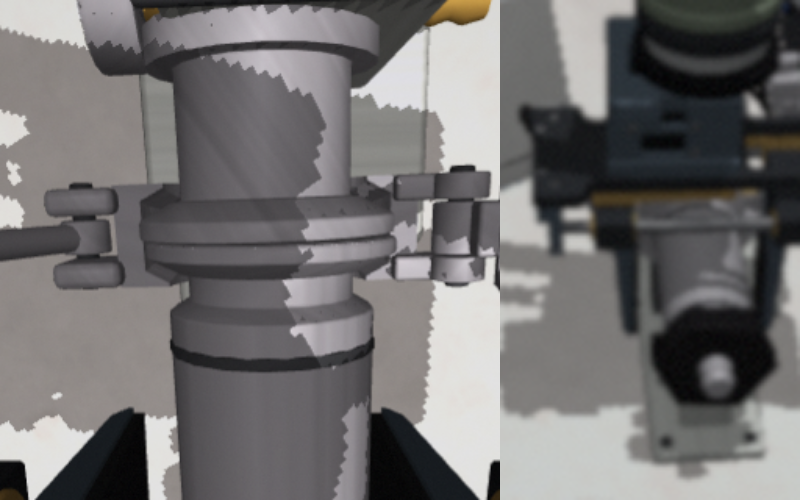

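The filter is seated: both flanges lie flush at equal width in the ring (left crop, about 141..394 at y 245). The cap and body rest over the saddle. Next I withdraw and go round to the outer side of the open half.

The rows are not in the units I measure in: shifts go in shares of 50 mm and turns go in units of 2 degrees. I convert before sending: -40 mm is -0.8, -25 mm is -0.5.

pendant(
  deltas=[
    [[0,0,-0.1,0,0,0],[0,0,-0.5,0,0,0],[0,0,-0.8,0,0,0],[0,0,-0.8,0,0,0],[0,0,-0.8,0,0,0],[0,0,-0.4,0,0,0],[0,0,0,0,0,0]],
  ],
  jaw=91,
)

```text
time_s: 10.2
ee_pos: [510.2, -385.3, 240.8]
ee_rot: [179.6, 0.1, 60.1]
force: [0.8, 0.6, -0.2]
gripper_width: 91.3
gripper_force: 0.0
```

pendant(
  deltas=[
    [[0.28,0.36,0,0,0,0],[0.36,0.5,0,0,0,0],[0.36,0.5,0,0,0,0],[0.28,0.44,0,0,0,0],[0.1,0.28,0,0,0,0],[0,0,0,0,0,0],[0,0,0,0,0,0],[0,0,0,0,0,0]],
  ],
  jaw=0,
  grip_n=20,
)

```text
time_s: 11.0
ee_pos: [632.3, -376.4, 235.9]
ee_rot: [-179.9, 0.0, 60.1]
force: [-0.3, -0.3, 1.2]
gripper_width: 29.6
gripper_force: 0.0
```

```bash
python3 - <<'E'
from h import *
from workcell import env
w=env.camera_model("wrist");a=env.grab_frame("wrist");s=env.grab_frame("side");t=env.grab_frame("top")
z=np.hstack([cv2.resize(a,(400,300)),cv2.resize(s[180:300,260:420],(400,300),interpolation=2)])
z2=cv2.resize(t[160:310,240:440],(400,300),interpolation=2);z2=cv2.copyMakeBorder(z2,0,0,0,400,0)
cv2.imwrite("pics/z5.png",np.vstack([z,z2]));print(env.state()["ee_pos"])
E
```

```text
[ 632.68540905 -376.55668329  236.88597376]
```

View pics/z5.png

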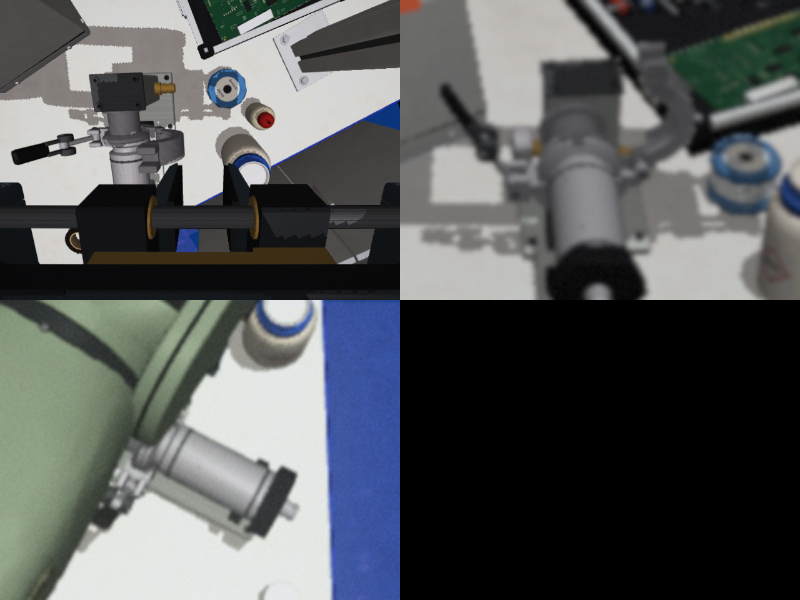

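The picture shows the filter lying in the stand, the ring half open upright on the +x side, and the fingers outside it with the reel and bottles lower down. I descend with the fingers shut and sweep the half over.

Converted, 20 mm is 0.4, 25 mm is 0.5.

pendant(
  deltas=[
    [[0,0,0,0,0,0],[0,0,0.4,0,0,0],[0,0,0.5,0,0,0],[0,0,0.44,0,0,0],[0,0,0,0,0,0],[0,0,0,0,0,0]],
  ],
)

```text
time_s: 11.75
ee_pos: [633.5, -376.5, 169.9]
ee_rot: [180.0, 0.0, 60.1]
force: [0.4, -0.9, 0.3]
gripper_width: 0.5
gripper_force: 0.0
```

pendant(
  deltas=[
    [[0,-0.16,0,0,0,0],[0,-0.2,0,0,0,0],[0,-0.2,0,0,0,0],[0,-0.2,0,0,0,0],[0,0,0,0,0,0]],
  ],
)

```text
time_s: 12.25
ee_pos: [599.7, -357.0, 170.8]
ee_rot: [179.9, 0.0, 60.1]
force: [-0.1, -1.0, 0.1]
gripper_width: 0.3
gripper_force: 0.0
```

pendant(
  deltas=[
    [[0,-0.2,0,0,0,0],[0,-0.2,0,0,0,0],[0,-0.2,0,0,0,0],[0,-0.14,0,0,0,0],[0,0,0,0,0,0]],
  ],
)

```text
time_s: 12.75
ee_pos: [567.4, -338.2, 169.5]
ee_rot: [-179.9, -0.0, 60.1]
force: [-0.6, -0.8, 0.5]
gripper_width: 0.6
gripper_force: 0.0
```

Converted, 6 mm is 0.12, -5 mm is -0.1.

pendant(
  deltas=[
    [[0,-0.16,0.12,0,0,0],[0,-0.14,0.12,0,0,0],[0,-0.1,0.1,0,0,0],[0,-0.1,0.1,0,0,0],[0,0,0,0,0,0]],
  ],
)

```text
time_s: 13.25
ee_pos: [542.9, -324.7, 149.6]
ee_rot: [-179.6, 0.0, 60.1]
force: [-10.5, 5.2, 16.5]
gripper_width: 0.6
gripper_force: 9.3
```

pendant(
  deltas=[
    [[0,0,0.12,0,0,0],[0,0,0.12,0,0,0],[0,0,0.12,0,0,0],[0,0,0,0,0,0]],
  ],
)

```text
time_s: 13.65
ee_pos: [526.4, -316.0, 131.7]
ee_rot: [-177.1, 0.1, 60.1]
force: [-46.7, 22.6, 41.0]
gripper_width: 0.1
gripper_force: 30.8
```

```bash
python3 - <<'E'
from h import *
from workcell import env
s=env.grab_frame("side");a=env.grab_frame("wrist");cv2.imwrite("pics/s6.png",s);cv2.imwrite("pics/w6.png",a)
cv2.imwrite("pics/z6.png",np.hstack([cv2.resize(a,(400,300)),cv2.resize(s[180:300,260:420],(400,300),interpolation=2)]))
E
```

```text
(no output)
```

The force is high, with the tip forced towards -x, so I back off and look.

pendant(
  deltas=[
    [[0,0,-0.16,0,0,0],[0,0,-0.2,0,0,0],[0,0,-0.2,0,0,0],[0,0,-0.4,0,0,0],[0,0,-0.4,0,0,0],[0,0,0,0,0,0]],
  ],
)

```text
time_s: 14.35
ee_pos: [548.6, -327.4, 200.0]
ee_rot: [179.7, 0.0, 60.1]
force: [0.3, -0.2, -0.3]
gripper_width: 0.4
gripper_force: 0.0
```

```bash
python3 - <<'E'
from h import *
from workcell import env
import pickle
m=env.camera_model("wrist");s=env.grab_frame("side");a=env.grab_frame("wrist");cv2.imwrite("pics/s7.png",s);cv2.imwrite("pics/w7.png",a);pickle.dump(m,open("w7.pkl","wb"))
z6=cv2.imread("pics/s6.png");w6=cv2.imread("pics/w6.png")
R=cv2.resize
cv2.imwrite("pics/z7.png",np.vstack([np.hstack([R(w6[:360,80:560],(400,300)),R(z6[180:300,260:420],(400,300),interpolation=2)]),np.hstack([R(a[:360,80:560],(400,300)),R(s[180:300,260:420],(400,300),interpolation=2)])]))
E
```

```text
(no output)
```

View pics/z7.png

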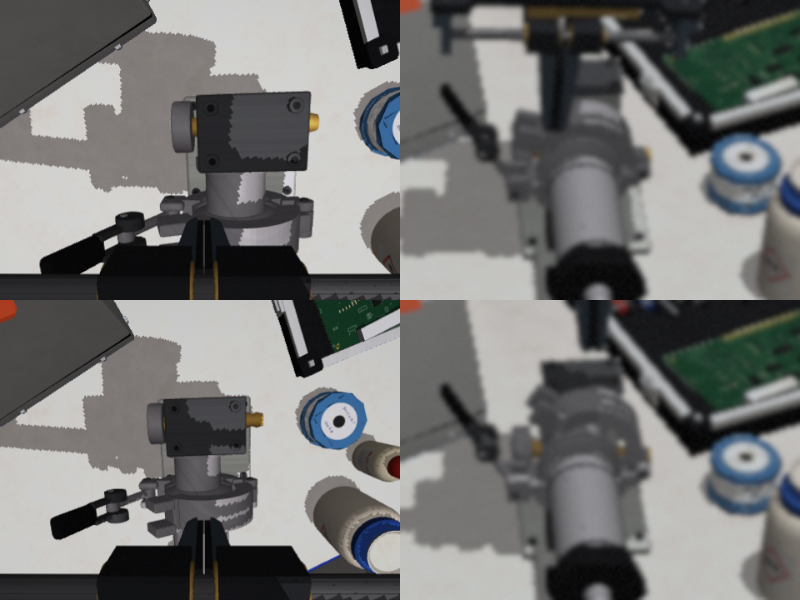

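The lower pictures show the half swung well over. In the side crop the ear is at about (520,445), which is side pixel (308,238). At the moment of pressing it was at about (530,120), pixel (312,228). I'll compare these with the predicted ear and crown pixels for various angles.

```bash
python3 - <<'E'
from h import *
from workcell import env
import pickle
s=env.camera_model("side");w=pickle.load(open("w7.pkl","rb"))
O=np.array([545,-325]);Y=np.array([.498,.867]);X=np.array([.867,-.498])
def P(x,y,z): return [*(O+x*X+y*Y),z]
print("axis",proj(s,P(0,0,85)),"levertip",proj(s,P(-95,0,163)))
for th in(0,.1,.2,.3,.4,.5,.6,.8):
    c,sn=np.cos(th),np.sin(th)
    f=lambda a,b,y=0:P(46+a*c+b*sn,y,85-a*sn+b*c)
    q=lambda p:(proj(s,p).round(),((proj(w,p)-[80,0])/1.2+[0,300]).round())
    k=lambda p:((proj(s,p)-[260,180])*2.5+[400,300]).round()
    print(th,"ear z7:",k(f(-91,20)),"wrist",q(f(-91,20))[1],"prong end",q(f(-99,20,-9))[1],q(f(-99,20,9))[1],"crown",k(f(-46,38,-12)),"ear front end",k(f(-99,20,-13)))
E
```

```text
axis [332.36152209 246.83187744] levertip [279.09701224 214.03556589]
0 ear z7: [519. 447.] wrist [144. 500.] prong end [135. 511.] [133. 490.] crown [584. 438.] ear front end [509. 459.]
0.1 ear z7: [523. 438.] wrist [145. 503.] prong end [135. 514.] [134. 493.] crown [589. 433.] ear front end [512. 449.]
0.2 ear z7: [528. 428.] wrist [147. 507.] prong end [138. 518.] [136. 496.] crown [596. 428.] ear front end [517. 438.]
0.3 ear z7: [534. 419.] wrist [151. 510.] prong end [141. 522.] [140. 499.] crown [603. 424.] ear front end [523. 428.]
0.4 ear z7: [541. 410.] wrist [156. 513.] prong end [146. 526.] [145. 503.] crown [610. 421.] ear front end [531. 419.]
0.5 ear z7: [549. 402.] wrist [163. 516.] prong end [153. 530.] [152. 506.] crown [618. 418.] ear front end [540. 409.]
0.6 ear z7: [558. 394.] wrist [171. 520.] prong end [161. 534.] [160. 509.] crown [626. 415.] ear front end [550. 401.]
0.8 ear z7: [580. 381.] wrist [192. 525.] prong end [183. 541.] [183. 515.] crown [643. 413.] ear front end [573. 386.]
```

The jam makes sense. The tip rode the left flank of the arc, where the push points almost through the hinge pin. The push should go on the ear face, along the ear's own circle. I step out over the ear and probe down gently.

Converted, 20 mm is 0.4, -15 mm is -0.3.

pendant(
  deltas=[
    [[0,-0.36,0,0,0,0],[0,-0.3,0,0,0,0],[0,0,0.4,0,0,0],[0,0,0.4,0,0,0],[0,0,0.2,0,0,0],[0,0,0,0,0,0],[0,0,0,0,0,0]],
  ],
)

```text
time_s: 15.15
ee_pos: [518.5, -310.2, 147.2]
ee_rot: [-180.0, 0.0, 60.1]
force: [0.4, -0.4, 0.0]
gripper_width: 0.2
gripper_force: 0.0
```

pendant(
  deltas=[
    [[0,-0.03,0.04,0,0,0],[0,-0.03,0.04,0,0,0],[0,-0.03,0.04,0,0,0],[0,0,0,0,0,0],[0,0,0,0,0,0]],
  ],
)

```text
time_s: 15.65
ee_pos: [514.3, -307.8, 141.6]
ee_rot: [180.0, 0.0, 60.1]
force: [-0.1, 0.0, -1.1]
gripper_width: 0.5
gripper_force: 0.0
```

pendant(
  deltas=[
    [[0,-0.02,0.06,0,0,0],[0,-0.02,0.08,0,0,0],[0,-0.02,0.08,0,0,0],[0,0,0,0,0,0],[0,0,0,0,0,0]],
  ],
)

```text
time_s: 16.15
ee_pos: [511.7, -306.3, 130.2]
ee_rot: [-180.0, -0.0, 60.1]
force: [0.0, 0.3, -0.6]
gripper_width: 0.1
gripper_force: 0.0
```

pendant(
  deltas=[
    [[0,-0.02,0.06,0,0,0],[0,-0.02,0.06,0,0,0],[0,-0.02,0.06,0,0,0],[0,0,0,0,0,0],[0,0,0,0,0,0]],
  ],
)

```text
time_s: 16.65
ee_pos: [509.1, -304.8, 121.3]
ee_rot: [-180.0, 0.0, 60.1]
force: [0.2, 0.7, 0.8]
gripper_width: 0.4
gripper_force: 0.0
```

Converted, 3 mm is 0.06, -1 mm is -0.02.

pendant(
  deltas=[
    [[0,-0.02,0.06,0,0,0],[0,-0.02,0.06,0,0,0],[0,0,0,0,0,0],[0,0,0,0,0,0]],
  ],
)

```text
time_s: 17.05
ee_pos: [507.3, -303.8, 115.3]
ee_rot: [-180.0, 0.0, 60.1]
force: [-0.0, -0.1, 0.2]
gripper_width: 0.3
gripper_force: 0.0
```

Converted, 2 mm is 0.04, -1 mm is -0.02.

pendant(
  deltas=[
    [[0,-0.02,0.04,0,0,0],[0,-0.01,0.04,0,0,0],[0,0,0.04,0,0,0],[0,0,0,0,0,0],[0,0,0,0,0,0]],
  ],
)

```text
time_s: 17.55
ee_pos: [506.1, -303.0, 109.3]
ee_rot: [-180.0, 0.0, 60.1]
force: [-0.2, 0.3, 0.4]
gripper_width: 0.6
gripper_force: 0.0
```

pendant(
  deltas=[
    [[0,0,0.04,0,0,0],[0,0,0.02,0,0,0],[0,0,0.02,0,0,0],[0,0,0,0,0,0],[0,0,0,0,0,0]],
  ],
)

```text
time_s: 18.05
ee_pos: [506.1, -303.1, 105.4]
ee_rot: [180.0, 0.0, 60.1]
force: [0.1, 0.6, -0.2]
gripper_width: 0.4
gripper_force: 0.0
```

pendant(
  deltas=[
    [[0,0,0.02,0,0,0],[0,0,0,0,0,0],[0,0,0.02,0,0,0],[0,0,0,0,0,0]],
  ],
)

```text
time_s: 18.45
ee_pos: [506.3, -303.2, 104.7]
ee_rot: [179.9, 0.0, 60.1]
force: [-1.5, 0.7, 8.2]
gripper_width: 0.4
gripper_force: 4.0
```

pendant(
  deltas=[
    [[0,0,0.02,0,0,0],[0,0,0,0,0,0],[0,0,0.02,0,0,0],[0,0,0,0,0,0]],
  ],
)

```text
time_s: 18.85
ee_pos: [506.2, -303.2, 104.5]
ee_rot: [179.9, 0.0, 60.1]
force: [-4.6, 2.5, 16.8]
gripper_width: 0.1
gripper_force: 8.5
```

Converted, 1 mm is 0.02.

pendant(
  deltas=[
    [[0,0,0.02,0,0,0],[0,0,0.02,0,0,0],[0,0,0,0,0,0]],
  ],
)

```text
time_s: 19.15
ee_pos: [506.2, -303.2, 104.2]
ee_rot: [179.8, 0.0, 60.1]
force: [-7.2, 4.7, 25.0]
gripper_width: 0.6
gripper_force: 13.1
```

pendant(
  deltas=[
    [[0,0,-0.3,0,0,0],[0,0,-0.6,0,0,0],[0,0,-0.6,0,0,0],[-0.06,0,-0.36,0,0,0],[0,0,0,0,0,0]],
  ],
)

```text
time_s: 19.65
ee_pos: [506.0, -306.8, 195.2]
ee_rot: [179.6, 0.0, 60.1]
force: [-0.2, -1.5, 0.7]
gripper_width: 0.7
gripper_force: 0.0
```

pendant(
  deltas=[
    [[0,-0.4,0,0,0,0],[0,-0.5,0,0,0,0],[0,-0.5,0,0,0,0],[0,-0.24,0,0,0,0],[0,0,0,0,0,0],[0,0,0.4,0,0,0],[0,0,0.4,0,0,0],[0,0,0,0,0,0]],
  ],
)

```text
time_s: 20.45
ee_pos: [432.9, -264.3, 149.8]
ee_rot: [-179.7, -0.0, 60.1]
force: [1.0, 0.1, -0.2]
gripper_width: 0.2
gripper_force: 0.0
```

pendant(
  deltas=[
    [[0,0.2,0,0,0,0],[0,0.2,0,0,0,0],[0,0.16,0,0,0,0],[0,0.16,-0.06,0,0,0],[0,0,0,0,0,0]],
  ],
)

```text
time_s: 20.95
ee_pos: [466.5, -283.8, 156.2]
ee_rot: [179.8, 0.0, 60.1]
force: [-0.7, -0.3, -0.2]
gripper_width: 0.5
gripper_force: 0.0
```

pendant(
  deltas=[
    [[0,0.16,-0.08,0,0,0],[0,0.16,-0.08,0,0,0],[0,0.12,-0.06,0,0,0],[0,0,0,0,0,0]],
  ],
)

```text
time_s: 21.35
ee_pos: [485.0, -294.5, 167.1]
ee_rot: [179.9, 0.0, 60.1]
force: [-0.5, -0.1, -0.5]
gripper_width: 0.2
gripper_force: 0.0
```

Converted, 4 mm is 0.08.

pendant(
  deltas=[
    [[0,0.08,0,0,0,0],[0,0.08,0,0,0,0],[0,0,0,0,0,0]],
  ],
)

```text
time_s: 21.65
ee_pos: [491.1, -297.9, 166.4]
ee_rot: [180.0, 0.0, 60.1]
force: [0.6, 0.6, -0.1]
gripper_width: 0.5
gripper_force: 0.0
```

pendant(
  deltas=[
    [[0,0.06,0,0,0,0],[0,0.06,0,0,0,0],[0,0,0,0,0,0]],
  ],
)

```text
time_s: 21.95
ee_pos: [495.9, -300.6, 166.3]
ee_rot: [-180.0, -0.0, 60.1]
force: [-1.7, 0.9, 0.0]
gripper_width: 0.6
gripper_force: 0.7
```

Converted, 7 mm is 0.14, 2 mm is 0.04.

pendant(
  deltas=[
    [[0,0.14,0,0,0,0],[0,0.14,0.02,0,0,0],[0,0.14,0.04,0,0,0],[0,0.08,0.02,0,0,0],[0,0,0,0,0,0]],
  ],
)

```text
time_s: 22.45
ee_pos: [518.4, -313.7, 162.1]
ee_rot: [180.0, 0.0, 60.1]
force: [-0.6, 0.5, 0.2]
gripper_width: 0.3
gripper_force: 0.2
```

pendant(
  deltas=[
    [[0,0.08,0.06,0,0,0],[0,0.08,0.06,0,0,0],[0,0.08,0.06,0,0,0],[0,0.08,0.08,0,0,0],[0,0,0,0,0,0],[0,0,0,0,0,0]],
  ],
)

```text
time_s: 23.05
ee_pos: [531.9, -321.6, 149.3]
ee_rot: [179.9, 0.0, 60.1]
force: [0.3, 0.2, -0.3]
gripper_width: 0.2
gripper_force: 0.0
```

Converted, 3 mm is 0.06, 2 mm is 0.04.

pendant(
  deltas=[
    [[0,0.04,0.06,0,0,0],[0,0.04,0.06,0,0,0],[0,0.02,0.04,0,0,0],[0,0,0,0,0,0],[0,0,0,0,0,0]],
  ],
)

```text
time_s: 23.55
ee_pos: [535.9, -323.8, 141.3]
ee_rot: [180.0, 0.0, 60.1]
force: [-0.1, 0.6, 0.8]
gripper_width: 0.5
gripper_force: 0.3
```

pendant(
  deltas=[
    [[0,0,0.04,0,0,0],[0,0,0,0,0,0],[0,0,0.02,0,0,0],[0,0,0,0,0,0]],
  ],
)

```text
time_s: 23.95
ee_pos: [536.0, -323.8, 138.6]
ee_rot: [180.0, 0.0, 60.1]
force: [0.5, -0.7, 2.8]
gripper_width: 0.5
gripper_force: 1.1
```

pendant(
  deltas=[
    [[0,0,0.02,0,0,0],[0,0,0,0,0,0],[0,0,0.02,0,0,0],[0,0,0,0,0,0]],
  ],
)

```text
time_s: 24.35
ee_pos: [536.1, -323.8, 136.7]
ee_rot: [179.9, 0.0, 60.1]
force: [1.2, -0.6, 4.2]
gripper_width: 0.3
gripper_force: 1.7
```

Converted, 1 mm is 0.02.

pendant(
  deltas=[
    [[0,0,0.02,0,0,0],[0,0,0,0,0,0],[0,0,0.02,0,0,0],[0,0,0,0,0,0]],
  ],
)

```text
time_s: 24.75
ee_pos: [536.5, -324.0, 136.0]
ee_rot: [179.8, 0.0, 60.1]
force: [-0.2, -0.7, 9.4]
gripper_width: 0.5
gripper_force: 4.4
```

pendant(
  deltas=[
    [[0,0,0.02,0,0,0],[0,0,0,0,0,0],[0,0,0.02,0,0,0],[0,0,0,0,0,0]],
  ],
)

```text
time_s: 25.15
ee_pos: [536.9, -324.3, 135.4]
ee_rot: [179.7, 0.0, 60.1]
force: [-0.4, 0.5, 14.8]
gripper_width: 0.6
gripper_force: 7.1
```

pendant(
  deltas=[
    [[0,0,0.02,0,0,0],[0,0,0,0,0,0],[0,0,0.02,0,0,0],[0,0,0,0,0,0]],
  ],
)

```text
time_s: 25.55
ee_pos: [537.3, -324.5, 134.7]
ee_rot: [179.6, 0.0, 60.1]
force: [-2.4, 1.3, 20.0]
gripper_width: 0.4
gripper_force: 9.8
```

pendant(
  deltas=[
    [[0,0,0.02,0,0,0],[0,0,0,0,0,0],[0,0,0.02,0,0,0],[0,0,0,0,0,0],[0,0,0,0,0,0]],
  ],
)

```text
time_s: 26.05
ee_pos: [537.7, -324.7, 134.0]
ee_rot: [179.5, 0.0, 60.1]
force: [-2.2, 1.5, 25.9]
gripper_width: 0.4
gripper_force: 12.5
```

Converted, -40 mm is -0.8, -30 mm is -0.6.

pendant(
  deltas=[
    [[0,0,-0.2,0,0,0],[0,0,-0.4,0,0,0],[0,0,-0.6,0,0,0],[-0.6,0,-0.6,0,0,0],[-0.8,0,-0.2,0,0,0],[0,0,0,0,0,0],[0,0,0,0,0,0]],
  ],
)

```text
time_s: 26.75
ee_pos: [499.9, -384.3, 227.4]
ee_rot: [-179.9, -0.0, 60.0]
force: [0.1, 0.4, 0.0]
gripper_width: 0.4
gripper_force: 0.0
```

```bash
python3 - <<'E'
from h import *
from workcell import env
s=env.camera_model("side");w=env.camera_model("wrist");a=env.grab_frame("wrist");b=env.grab_frame("side");b0=cv2.imread("pics/side0.png")
O=np.array([545,-325]);Y=np.array([.498,.867]);X=np.array([.867,-.498])
def P(x,y,z): return [*(O+x*X+y*Y),z]
print(env.state()["ee_pos"])
for phi in(0,.8,1.0,1.13,1.25):
    p=P(-47+52*np.sin(phi),0,117+52*np.cos(phi));print(phi,"side",proj(s,p).round(1),"wrist",proj(w,p).round(1))
for n,im,m in(("wrist",a,w),("side",b,s)):
    c=proj(m,P(-10,0,135));x0,y0=max(int(c[0])-60,0),max(int(c[1])-50,0);r=im[y0:y0+100,x0:x0+120]
    mask=(r.max(2)<45).astype(np.uint8)
    k,_,st,ce=cv2.connectedComponentsWithStats(mask)
    for i in range(1,k):
        if st[i,4]>15: print(n,st[i]+[x0,y0,0,0,0],(ce[i]+[x0,y0]).round(1))
E
```

```text
[ 500.4808019  -383.20558489  227.00516279]
0 side [306.7 210.8] wrist [257.1 132.9]
0.8 side [327.9 217.5] wrist [323.7 132.2]
1.0 side [331.5 221.1] wrist [334.2 132. ]
1.13 side [333.2 223.6] wrist [339.2 131.8]
1.25 side [334.4 226.2] wrist [342.5 131.6]
wrist [ 263  115   87   38 2044] [308.  132.1]
wrist [276 129   4   8  23] [277.2 132.6]
wrist [306 159  21  11  86] [314.2 167. ]
wrist [362 163   8   5  28] [365.9 165.5]
side [ 318  175   69   66 1640] [357.1 197.4]
side [303 223  33  20 215] [318.2 231.2]
side [319 265   2  10  18] [319.4 269.9]
```

```bash
python3 - <<'E'
from h import *
from workcell import env
s=env.camera_model("side");w=env.camera_model("wrist");a=env.grab_frame("wrist");b=env.grab_frame("side")
O=np.array([545,-325]);Y=np.array([.498,.867]);X=np.array([.867,-.498])
P=lambda x,y,z:[*(O+x*X+y*Y),z]
def end(im,x0,x1,y0,y1):
    k,l,st,ce=cv2.connectedComponentsWithStats((im[y0:y1,x0:x1].max(2)<45).astype(np.uint8))
    i=1+np.argmax(st[1:,4]);ys,xs=np.nonzero(l==i);e=xs.max();q=xs>=e-2;return (e+x0+.5,ys[q].mean()+y0)
ew,es=end(a,255,360,110,158),end(b,300,345,218,245);print(ew,es)
p,r=tri((w,ew),(s,es));d=p[:2]-O;print("lever end",p,"res",r,"stand x",d@X,"y",d@Y,"rel z",p[2]-85)
for phi in(1.0,1.13,1.25): print(phi,-47+60*np.sin(phi),32+60*np.cos(phi),proj(w,P(-47+60*np.sin(phi),0,117+60*np.cos(phi))),proj(s,P(-47+60*np.sin(phi),0,117+60*np.cos(phi))))
E
```

```text
(np.float64(350.5), np.float64(133.66037735849056)) (np.float64(335.5), np.float64(225.5))
lever end [ 550.  -327.7  134.8] res 1.5 stand x 5.679599999999994 y 0.14910000000001009 rel z 49.80000000000001
1.0 3.4882590884737894 64.41813835208839 [345.75305983 134.26251223] [335.35750407 219.0616997 ]
1.13 7.264731362729549 57.59958847580944 [351.27762032 134.015499  ] [337.36811834 222.05623482]
1.25 9.93907716133517 50.91934174371612 [354.81125865 133.78531141] [338.74532448 224.97689605]
```

pendant(
  deltas=[
    [[0,0,0,0,0,0]],
  ],
)

```text
time_s: 27.05
ee_pos: [501.1, -383.3, 227.7]
ee_rot: [-179.9, -0.0, 60.2]
force: [0.3, 0.0, 1.2]
gripper_width: 0.4
gripper_force: 0.0
```

```bash
python3 -c "
from workcell import env
print(env.job_done())"
```

```text
the job is handed in; nothing more can be done
None
```

I handed the job in at about 27 s: the filter lies seated in the stand and the ring measured shut. The bolt is up in the ear and the lever end measured 50 mm above the pipe axis, as it should fully over. The first push on the ring jammed and peaked at about 66 N at the wrist; I backed off and redid it, but I don't know whether that push counts against the 40 N limit. I did no final check of the bystanders.

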